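Wedge out of the curing clamp

TASK

The denture flask has cured and must come off pressure: a steel wedge is jammed tight in its clamp, under the crossbar. Take the wedge by its upright grip post and work it loose with small alternating side pulls while easing it out thick end first; hauling straight only drags the clamp over the bench, so leave the clamp standing where it is, and the other things too. Then set the wedge down flat in the empty beige tray, grip post up, and let go.

Things in the scene. Friction and masses are not known exactly. Their poses are not given: they have to be found in the camera images.
- wedge: Loose steel wedge, 0.42 kg, 120 mm long (x), 26 mm wide (y). Origin: middle of its flat underside; z up, +x toward the thin end. Top slopes 1:7, 24 mm thick at x = -60 mm, 7 mm at x = +60 mm. Upright dark round grip post at x = -48 mm. At the start it is home: origin at (-20, 0, 78) mm in the clamp's frame, axes parallel to the clamp's. Comes out along its -x.
- grip_post (a point): Gripping point on the post: (-48, 0, 46) mm in the wedge's frame. The post is round and upright, 18 mm in diameter from 27 to 66 mm above the underside (22 mm collar below). It turns in the grip as the wedge swings: pinch it fore and aft (fingers closing along the wedge's x; 36 mm free to the crossbar) or turn the gripper with each swing, else it creeps out from between the pads.
- clamp: Free-standing clamp, 2.9 kg with the brass flask fixed in it: blue base 180 (x) by 140 mm (y) on rubber feet, uprights at y = +-58 mm, blue crossbar x -23 to +23 mm, 134 mm long, top 115 mm up, cap nuts at its ends to 126 mm. Origin: centre of the base at bench height; z up; the wedge comes out toward -x. It slides on the bench at about 15 N; a straight pull on the wedge needs over 30 N.
- shoe_face (a point): Centre of the sloped shoe (44 mm long in x, fixed under the crossbar) that presses on the wedge's top: (0, 0, 91) mm in the clamp's frame. The wedge pivots about here. Cheeks allow it about 0.14 rad either way (post 9 mm to each side). Swinging takes about 10 N; while it swings it yields to a light pull, 1 mm or so a swing. Slack after 14 mm of travel, clear to lift after 70 mm.
- plate (a joint): Height of the sprung pressure plate (70 mm long) under the wedge, in m: about 0 with the wedge home, rising 1 mm per 7 mm of wedge travel to its upper stop at 0.0020, when the wedge is slack.
- tray: Empty beige model tray, loose, 0.6 kg, 194 x 196 mm, rim 44 mm high, inner floor 2 mm up and 176 x 176 mm. Origin: centre of its underside.
- model_pair: Bystander: white plaster model pair, 52 x 60 x 43 mm, origin under its centre.
- jar: Bystander: white jar with a lid, 58 mm diameter, 42 mm high, origin under its centre.
- tube_paste: Bystander: sage green paste tube, 33 x 106 x 24 mm, long in its y, origin under its centre.

How it is judged:
By the outcome, as a careful person would: the job done as asked, in the order asked, and still so for the second after the job is handed in, with the robot touching nothing.
It also fails if it takes over 58 s, if anything falls off the work surface, if the arm or the gripper's body presses on something with over 40 N, if the wrist force passes 120 N, or if a joint passes its speed limit or range.

ROBOT

A 6-joint arm with a two-finger parallel gripper is mounted at the origin on a cart in front of the work surface, level with it; the furniture and walls round the work are solid. World frame = base frame: x ahead of the robot, y to its left, z up, the work surface at z = 0. Lengths are in m, angles in rad, forces in N, time in s.
With the tool pointing down it reaches from about 0.35 to 0.975 m from the base axis. Payload 4.9 kg.
Tool frame: the origin (TCP) lies midway between the tips of the shut fingers; the grasp point (between the pads) lies 19 mm behind it; z points along the fingers, y is the line along which they close (so a half turn about z gives the same grasp; the last joint's range is limited). The gripper opens to 85 mm and grips with 20 to 120 N. Pads are 22 mm wide; open, the fingers measure 114 mm over their backs; the gripper's body (76 mm by 85 mm) begins 54 mm behind the grasp point. The pads swing forward as they close: fully open they stand 13 mm farther back than shut.
Start: joints at [1.002, 0.053, 1.613, -0, 1.476, -0.119], TCP at [0.272, 0.563, 0.231] pointing down, gripper open.
Joint ranges: [-3.01, 3.01], [-1.01, 2.22], [0.06, 2.58], [-1.02, 4.17], [0.09, 2.62], [-3.14, 3.14]. Speed limits (rad/s): [2.57, 2.57, 3.14, 3.14, 3.14, 3.14].

INTERFACE

Orientations are given as a unit quaternion [w, x, y, z].
In Python, from plant import manip gives the robot as it stands.
- The arm moves only by the tool move_arm, never from a script. Its argument "increments" is one flat list of numbers, 5 for each row, row after row: the shift along the tool's x, y, z in mm, then the turn about the tool's z in rad, then the opening, from 0 (shut) to 1 (fully open). In form: [tx, ty, tz, spin, jaw, tx, ty, tz, spin, jaw, ...]. A call has 1 to 8 rows; each row shifts and turns the commanded pose from where the row before left it, along the tool's axes as they then stand; what a row does not reach is not made up. A row lasts 1/12 s, in which the tool goes at most 41.7 mm and 7.16 degrees, less where a joint would pass 70% of its speed; a pose out of reach is approached as far as the arm can. A call with a gripper value outside its range is refused whole. The fingers move at their own pace and stop on an object; the grip force is fixed at half the most. Time passes only in rows, so rows that do not move let the fingers close. It gives the time, the measured TCP pose, the force, the opening and the grip force at its end, in the units of the state.
- manip.state(): the state, without advancing time (a new reading comes with each control period).
- manip.grab_frame(name): name is "scene" or "side" or "wrist"; returns a dict with "image" (400x640x3 uint8, blue, green, red), "fov_y" (degrees; the focal length in pixels is half the picture's height over the tangent of half this angle, whatever the lens; pixels are square), "cx", "cy" (the principal point, pixels), "eye" and "rotation" of the camera in the world; the wrist camera has in their place "T_tool_cam" (4x4, takes a point from camera to tool coordinates, whose origin is the TCP and whose axes are the flange's). Camera axes: x right, y down, z forward; pixel columns grow to the right and rows downward; lengths in m; the calibration is good to about 2 mm. A picture is of the moment at which its call begins: read the wrist's pose just before it. There is no depth.
- manip.job_done(): hands the job in; it is judged then, once.
The state is a dict: "time": time; "joint_pos": joint angles; "joint_vel": joint speeds; "joint_efforts": joint torques, N m; "tool_pos": TCP position; "tool_rot": TCP orientation; "contact_force": force on the tool from outside, world axes, zero at the start; "ft_torque": the same for the moment, N m; "gripper_width": opening from 0.0 (shut) to 1.0 (fully open); "grasp_force": force on a finger pad.
Only numpy, scipy, OpenCV 4.12 (cv2) and the standard library are available. Lean on these libraries where they do the work, as an engineer would, in place of code of your own. Each camera call takes 0.05 s, during which the arm holds its last target. There are 200 camera calls.

## Working session

There is one attempt and no reset: what is moved stays moved. The work goes in short steps, Python scripts to look and compute and a tool call to move; the robot and the scene stay as the last step left them, time stands still between calls to the robot, and variables do not carry over. Pictures are saved under pics/ and viewed, at most 10 in all, crops included, and the job is handed in when it is done.

Besides the shell and the picture viewer there is one more tool, called as name(argument=value, ...) on one line, values as JSON. move_arm: Moves the arm, as the interface text tells. Its arguments: {"type":"object","properties":{"increments":{"type":"array"}},"required":["increments"]}

```bash
mkdir -p pics; ls; python3 - <<'E'
from plant import manip
import cv2,pickle
s=manip.state();print(s)
d={}
for n in("scene","side","wrist"):
    f=manip.grab_frame(n);d[n]=f;cv2.imwrite(f"pics/{n}0.png",f["image"]);print(n,{k:v for k,v in f.items() if k!="image"})
pickle.dump(d,open("f0.pkl","wb"))
E
```

```text
pics
{'time': 0.0, 'joint_pos': array([ 1.00202814e+00,  5.33851414e-02,  1.61428726e+00,  2.48274871e-05,
        1.47598782e+00, -1.18999274e-01]), 'joint_vel': array([ 3.64288731e-04,  2.66457660e-04,  1.29648668e-05, -1.66795021e-03,
        6.41217981e-04, -2.54324849e-03]), 'joint_efforts': array([-2.45037845e-03, -3.93675935e+01, -3.70174456e+01, -2.86810337e-04,
        7.08468579e-03, -1.14544201e-05]), 'tool_pos': array([0.27138212, 0.56232279, 0.23004951]), 'tool_rot': array([-3.60169282e-04,  2.22994769e-01,  9.74819093e-01, -9.69091973e-04]), 'contact_force': array([ 0.25515772, -0.13005838, -0.95265148]), 'ft_torque': array([-0.00653526,  0.01168166, -0.02488458]), 'grasp_force': 0.0, 'gripper_width': 0.9997071597033979}
scene {'fov_y': 54.365994566365806, 'cx': 323.0541211701596, 'cy': 195.80212413170656, 'eye': array([ 0.13869896, -0.8119831 ,  0.93054735]), 'rotation': array([-0.34989405,  0.88584388, -0.28712036,  0.10206212])}
side {'fov_y': 56.211950738995576, 'cx': 316.7919129231649, 'cy': 206.96633487588878, 'eye': array([ 0.22455643, -0.87617519,  0.67883872]), 'rotation': array([-0.45010176,  0.86144859, -0.20962427,  0.10664144])}
wrist {'fov_y': 60.77745002478702, 'cx': 318.58979351253623, 'cy': 196.19669326315986, 'T_tool_cam': array([[-4.37091598e-04, -9.56467451e-01, -2.91838695e-01,
         7.57749883e-02],
       [ 9.99999830e-01, -3.05568511e-04, -4.96250810e-04,
         9.46771350e-05],
       [ 3.85471032e-04, -2.91838862e-01,  9.56467422e-01,
        -1.42673929e-01],
       [ 0.00000000e+00,  0.00000000e+00,  0.00000000e+00,
         1.00000000e+00]])}
```

View pics/scene0.png

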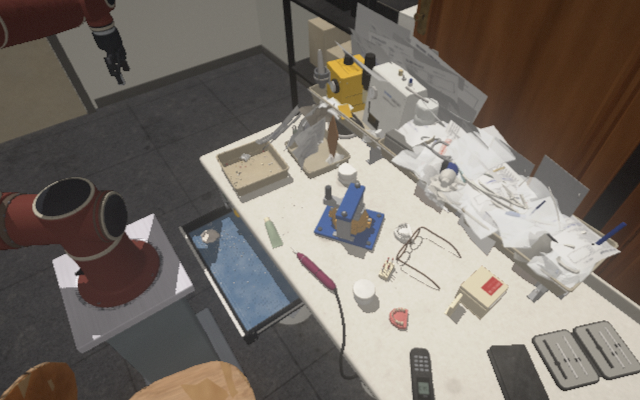

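View pics/side0.png

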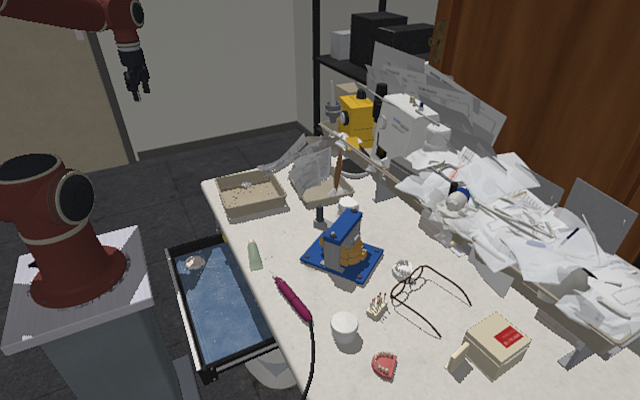

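The scene view shows the blue clamp at about (350,218), the dark grip post at (328,192), the green tube at (273,233), and beige trays at (252,168) and (320,155). The side view shows the same, with the clamp at (342,245), the post at (319,215) and the tray at (250,193). I'll zoom in next.

```bash
cat > h.py <<'E'
import numpy as np,cv2
from scipy.spatial.transform import Rotation as R
def cam(f,pose=None):
    K=200/np.tan(np.radians(f["fov_y"]/2))
    if "eye" in f:
        q=f["rotation"];return K,f["cx"],f["cy"],R.from_quat(q,scalar_first=True).as_matrix(),np.array(f["eye"])
    Rt=R.from_quat(pose[1],scalar_first=True).as_matrix();T=f["T_tool_cam"]
    return K,f["cx"],f["cy"],Rt@T[:3,:3],Rt@T[:3,3]+pose[0]
def plane(c,uv,z):
    K,cx,cy,Rm,e=c;uv=np.atleast_2d(uv).astype(float)
    d=np.c_[(uv[:,0]-cx)/K,(uv[:,1]-cy)/K,np.ones(len(uv))]@Rm.T
    return e+d*((z-e[2])/d[:,2])[:,None]
def proj(c,p):
    K,cx,cy,Rm,e=c;q=(np.atleast_2d(p)-e)@Rm;return np.c_[cx+K*q[:,0]/q[:,2],cy+K*q[:,1]/q[:,2]]
def tri(c1,u1,c2,u2):
    A=[];b=[]
    for c,u in((c1,u1),(c2,u2)):
        p=plane(c,u,0)[0];d=p-c[4];d/=np.linalg.norm(d);P=np.eye(3)-np.outer(d,d);A.append(P);b.append(P@c[4])
    return np.linalg.lstsq(np.vstack(A),np.hstack(b),rcond=None)[0]
E
python3 - <<'E'
import pickle,cv2,numpy as np
d=pickle.load(open("f0.pkl","rb"))
a=d["scene"]["image"][130:260,205:395];b=d["side"]["image"][160:290,205:395]
cv2.imwrite("pics/z0.png",np.vstack([cv2.resize(x,None,fx=4.2,fy=4.2/1.85 if 0 else 4.2,interpolation=2)[:,:] for x in(a,)]))
cv2.imwrite("pics/z1.png",cv2.resize(b,None,fx=4.2,fy=4.2,interpolation=2))
E
```

```text
(no output)
```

View pics/z0.png

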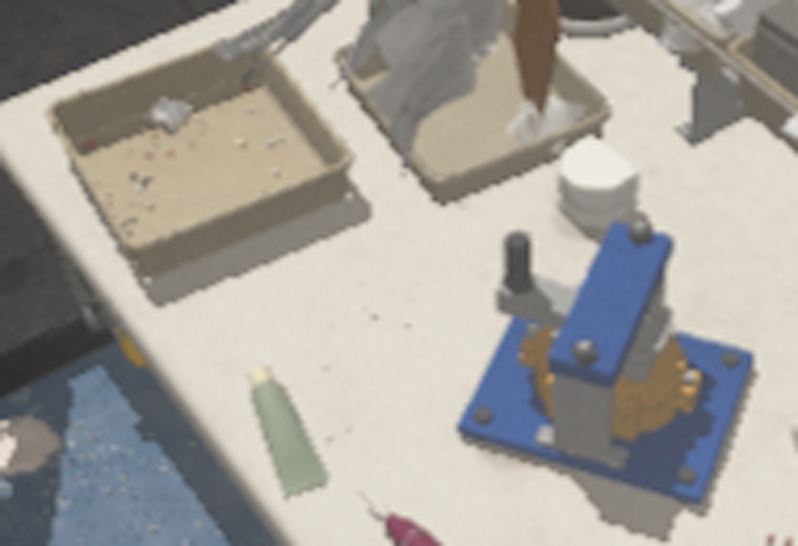

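View pics/z1.png

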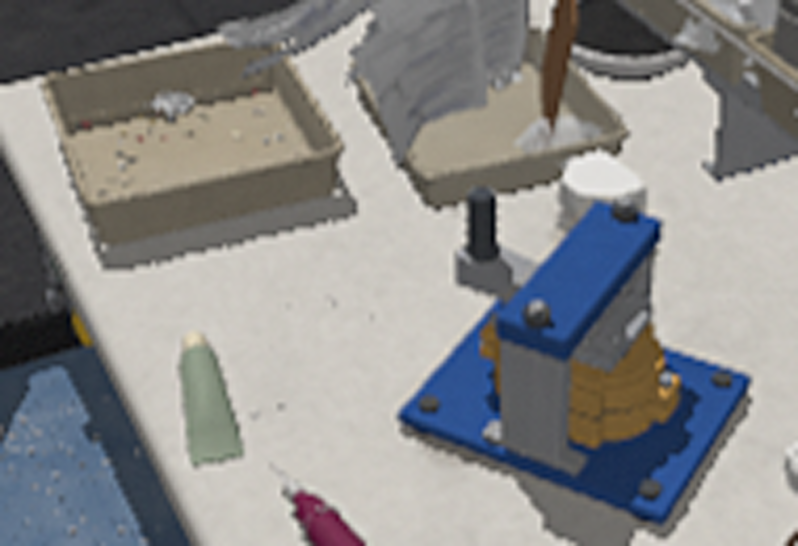

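The zooms show the clamp's crossbar running from near-left (zoom 555,360) to far (670,240). The dark post stands at zoom (517,260) on the tray's side of the clamp. The free beige tray is at zoom (200,150), with only specks and debris printed on its floor, and the other tray is full. A white jar stands behind the clamp. Next I'll turn these pixels into positions and check them.

```bash
python3 - <<'E'
import pickle
from h import *
np.set_printoptions(precision=4,suppress=True)
d=pickle.load(open("f0.pkl","rb"))
cs,cd=cam(d["scene"]),cam(d["side"])
S=lambda *p:np.array(p)/4.2+[205,130]-.4
D=lambda *p:np.array(p)/4.2+[205,160]-.4
print("post top tri",tri(cs,S(517,238),cd,D(481,193)),plane(cs,S(517,238),.144),plane(cd,D(481,193),.144))
# coarse manual crossbar corners, and base
for n,c,im,bar,off in(("s",cs,d["scene"]["image"],S((555,360),(612,380),(670,240),(613,225)),0),("d",cd,d["side"]["image"],D((500,315),(568,350),(658,225),(592,207)),0)):
    p=plane(c,bar,.115);print("bar",n,p[:,:2].tolist(),"lens",np.linalg.norm(np.diff(np.vstack([p,p[:1]]),axis=0),axis=1),"mean",p.mean(0))
    a=(p[2]+p[3]-p[0]-p[1]);print("yaw of bar y axis",np.arctan2(a[1],a[0]))
    if n=="s": b=S((463,428),(700,500),(750,355))
    else: b=D((402,415),(655,518),(748,378))
    q=plane(c,b,.02);print("base",q[:,:2].tolist(),np.linalg.norm(np.diff(q,axis=0),axis=1),"centre",(q[0]+q[2])/2)
    t=S((52,105),(235,45),(350,160),(128,248)) if n=="s" else D((45,78),(275,42),(342,150),(85,207))
    q=plane(c,t,.044);print("tray",q[:,:2].tolist(),np.linalg.norm(np.diff(np.vstack([q,q[:1]]),axis=0),axis=1),q.mean(0))
print("jar",plane(cs,S(598,165),.042),plane(cd,D(602,178),.042))
print("tube",plane(cs,S((260,372),(308,492)),.01))
E
```

```text
post top tri [ 0.5821 -0.1861  0.1406] [[ 0.5793 -0.1888  0.144 ]] [[ 0.5808 -0.1902  0.144 ]]
bar s [[0.5506626115787787, -0.2697144838654486], [0.5700397114453315, -0.30474220080846615], [0.6794056053567713, -0.23047012442225323], [0.656807424738937, -0.1955444583431012]] lens [0.04   0.1322 0.0416 0.1295] mean [ 0.6142 -0.2501  0.115 ]
yaw of bar y axis 0.6031643037043088
base [[0.509828486217977, -0.21788783294134972], [0.6036198317574382, -0.36226419992601977], [0.7149364031825808, -0.2865192054720598]] [0.1722 0.1346] centre [ 0.6124 -0.2522  0.02  ]
tray [[0.4169427804284789, 0.24281196218377266], [0.5765986206135416, 0.22001474721806613], [0.5795124471595173, 0.03912877168015538], [0.393084486521193, 0.05711407932317836]] [0.1613 0.1809 0.1873 0.1872] [0.4915 0.1398 0.044 ]
bar d [[0.5535371799732094, -0.26572390481440367], [0.5723936703237757, -0.30991995080055335], [0.6801165765559755, -0.2336434639515994], [0.6541725227812789, -0.19852151303208165]] lens [0.0481 0.132  0.0437 0.121 ] mean [ 0.6151 -0.252   0.115 ]
yaw of bar y axis 0.6030449434906173
base [[0.5102915588670509, -0.22049392625991648], [0.6012740798640357, -0.36401279885165727], [0.7177204749559956, -0.29023333270306784]] [0.1699 0.1379] centre [ 0.614  -0.2554  0.02  ]
tray [[0.41440842323316474, 0.24134030050436917], [0.597913293006205, 0.21089153248871517], [0.5821408313418851, 0.035265792886946756], [0.3931179920651814, 0.05162701344270715]] [0.186  0.1763 0.1897 0.1909] [0.4969 0.1348 0.044 ]
jar [[ 0.7348 -0.0811  0.042 ]] [[ 0.7348 -0.0829  0.042 ]]
tube [[ 0.4236 -0.0811  0.01  ]
 [ 0.3969 -0.1936  0.01  ]]
```

move_arm(increments=[-25,-22.5,0,0,1,-25,-22.5,0,0,1,-25,-22.5,0,0,1,-25,-22.5,0,0,1,-25,-22.5,0,0,1,-25,-22.5,0,0,1,-25,-22.5,0,0,1,-25,-22.5,0,0,1])

```text
time: 0.82
tool_pos: [0.3736, 0.3122, 0.231]
tool_rot: [-0.0, 0.223, 0.975, -0.0]
contact_force: [0.9, -0.2, 1.1]
gripper_width: 0.997
grasp_force: 0.0
```

move_arm(increments=[-25,-22.5,0,0,1,-25,-22.5,0,0,1,-25,-22.5,0,0,1,-25,-22.5,0,0,1,-25,-22.5,0,0,1,-25,-22.5,0,0,1,-25,-22.5,0,0,1,-25,-22.5,0,0,1])

```text
time: 1.48
tool_pos: [0.4755, 0.0631, 0.2311]
tool_rot: [-0.0, 0.223, 0.975, 0.0]
contact_force: [1.2, -0.3, -0.7]
gripper_width: 1.0
grasp_force: 0.0
```

move_arm(increments=[-25,-22.5,0,0,0.5,-25,-22.5,0,0,0.5,-25,-22.5,0,0,0.5,-25,-22.5,0,0,0.5,-25,-22.5,0,0,0.5,-25,-22.5,0,0,0.5,-25,-22.5,0,0,0.5,-25,-22.5,0,0,0.5])

```text
time: 2.15
tool_pos: [0.5774, -0.186, 0.2308]
tool_rot: [-0.0, 0.223, 0.975, 0.0]
contact_force: [0.7, 0.2, 0.1]
gripper_width: 0.499
grasp_force: 0.0
```

move_arm(increments=[0,0,0,0.12,0.5,0,0,0,0.12,0.5,0,0,0,0.12,0.5,0,0,0,0.12,0.5,0,0,0,0.12,0.5,0,0,0,0.12,0.5,0,0,0,0.12,0.5,0,0,0,0.12,0.5])

```text
time: 2.82
tool_pos: [0.577, -0.1842, 0.2308]
tool_rot: [-0.0, 0.65, 0.76, -0.0]
contact_force: [-0.5, -1.2, 1.0]
gripper_width: 0.501
grasp_force: 0.0
```

move_arm(increments=[0,0,0,0.12,0.5,0,0,0,0.12,0.5,0,0,0,0.12,0.5,0,0,0,0.12,0.5,0,0,0,0.12,0.5,0,0,0,0.12,0.5,0,0,0,0.12,0.5,0,0,0,0.12,0.5])

```text
time: 3.48
tool_pos: [0.577, -0.1842, 0.2308]
tool_rot: [-0.0, 0.928, 0.374, -0.0]
contact_force: [0.3, 0.9, 0.9]
gripper_width: 0.504
grasp_force: 0.0
```

move_arm(increments=[0,0,0,0.1,0.5,0,0,0,0.085,0.5,0,0,0,0,0.5])

```text
time: 3.73
tool_pos: [0.5771, -0.1842, 0.2308]
tool_rot: [-0.0, 0.957, 0.289, -0.0]
contact_force: [0.7, 0.4, 0.0]
gripper_width: 0.499
grasp_force: 0.0
```

```bash
python3 - <<'E'
from plant import manip
import cv2,pickle
s=manip.state();print(s["time"],s["joint_pos"],s["tool_pos"],s["tool_rot"],s["gripper_width"],s["contact_force"])
f=manip.grab_frame("wrist");cv2.imwrite("pics/w1.png",f["image"])
pickle.dump((s,f,manip.grab_frame("scene")),open("f1.pkl","wb"))
E
```

```text
3.7333 [-4.31848537e-01  8.38801188e-03  1.65897886e+00  5.56187374e-05
  1.47500842e+00  5.53492494e-01] [ 0.57705864 -0.18422572  0.23082411] [-2.80098350e-04  9.57461032e-01  2.88562331e-01 -2.74662530e-04] 0.49906686164709163 [0.68703714 0.3541338  0.00633984]
```

View pics/w1.png

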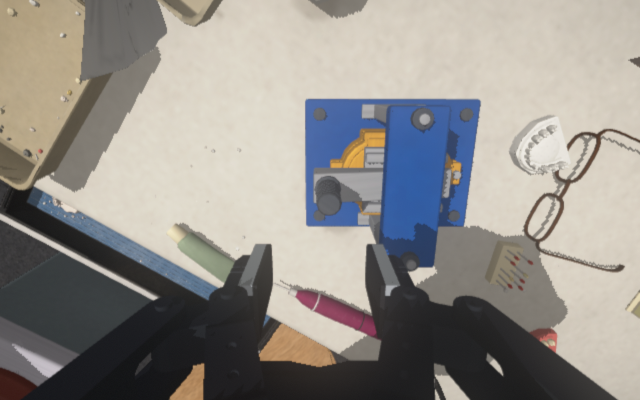

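The wrist view shows the post near the picture centre, its top at about (327,185). The clamp looks almost square to the picture, with the bar from (388,105) to (436,266), and the white model sits clear at (540,148). I'll refine the post position and the clamp yaw from this view.

```bash
cat > m.py <<'E'
import pickle,sys
from h import *
np.set_printoptions(precision=4,suppress=True)
s,f,_=pickle.load(open("f1.pkl","rb"))
c=cam(f,(s["tool_pos"],s["tool_rot"]));im=f["image"]
hsv=cv2.cvtColor(im,cv2.COLOR_BGR2HSV)
b=cv2.inRange(hsv,(105,140,40),(125,255,255));b[:,:290]=0;b[280:]=0
cn=max(cv2.findContours(b,0,1)[0],key=cv2.contourArea)[:,0].astype(float)
def fit(sel,z):
    p=plane(c,sel,z)[:,:2];l=cv2.fitLine(p.astype(np.float32),1,0,.01,.01).ravel();return l
def edge(x0,x1,y0,y1): return cn[(cn[:,0]>=x0)&(cn[:,0]<=x1)&(cn[:,1]>=y0)&(cn[:,1]<=y1)]
for n,e,z in(("left",edge(300,310,105,222),.02),("top",edge(312,475,94,104),.02),("right",edge(462,484,105,220),.02),("barL",edge(376,388,232,262),.115)):
    l=fit(e,z);print(n,len(e),"pt",l[2:],"ang",np.arctan2(l[1],l[0]))
d=cv2.inRange(hsv,(0,0,0),(179,110,75));d[:160]=0;d[222:]=0;d[:,:305]=0;d[:,350:]=0
k=max(cv2.findContours(d,0,1)[0],key=cv2.contourArea);print("dark",cv2.boundingRect(k),cv2.contourArea(k))
(u,v),r=cv2.minEnclosingCircle(k);print(u,v,r)
r=cv2.boundingRect(k)
top=(r[0]+r[2]/2,r[1]+12);print("post top",plane(c,top,.144),plane(c,(328,200),.105))
for p in((.5795,-.1885,.144),(.5795,-.1885,.105)):print(proj(c,p))
E
python3 m.py; python3 - <<'E'
import cv2
i=cv2.imread("pics/w1.png");cv2.imwrite("pics/w1z.png",cv2.resize(i[90:280,290:490],None,fx=3.1,fy=3.1,interpolation=2))
E
```

```text
Traceback (most recent call last):
  File "m.py", line 13, in <module>
    l=fit(e,z);print(n,len(e),"pt",l[2:],"ang",np.arctan2(l[1],l[0]))
  File "m.py", line 10, in fit
    p=plane(c,sel,z)[:,:2];l=cv2.fitLine(p.astype(np.float32),1,0,.01,.01).ravel();return l
                             ~~~~~~~~~~~^^^^^^^^^^^^^^^^^^^^^^^^^^^^^^^^^^
cv2.error: OpenCV(4.12.0) /io/opencv/modules/imgproc/src/linefit.cpp:50: error: (-215:Assertion failed) count > 0 in function 'fitLine2D_wods'
```

View pics/w1z.png

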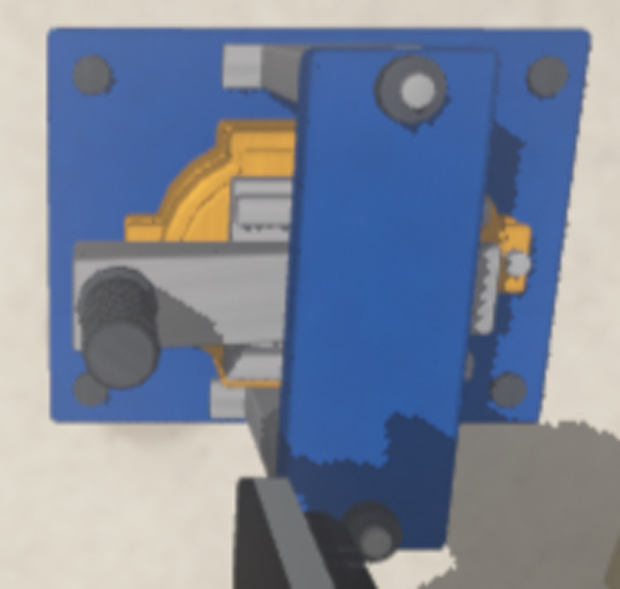

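The zoom gives the post top at zoom (121,352). The base corners are (48,30), (590,32), (50,421) and (540,421), the cap nuts are (418,90) and (376,541), and the wedge body edges are at rows 243 and 347.

```bash
python3 - <<'E'
import pickle
from h import *
np.set_printoptions(precision=4,suppress=True)
s,f,_=pickle.load(open("f1.pkl","rb"))
c=cam(f,(s["tool_pos"],s["tool_rot"]))
Z=lambda *p:np.array(p)/3.1+[290,90]-.3
an=lambda a:np.arctan2(a[1],a[0])
post=plane(c,Z(121,352),.144)[0];print("post",post)
b=plane(c,Z((48,30),(590,32),(50,421),(540,421)),.02);print("base",b[:,:2].tolist(),"ctr",b.mean(0),"top ang",an(b[1]-b[0]),"bot",an(b[3]-b[2]),"left",an(b[0]-b[2])-np.pi/2,np.linalg.norm(b[1]-b[0]),np.linalg.norm(b[3]-b[2]),np.linalg.norm(b[0]-b[2]))
n=plane(c,Z((418,90),(376,541)),.126);print("nuts",n,n.mean(0),an(n[0]-n[1])-np.pi/2,np.linalg.norm(n[0]-n[1]))
Rt=R.from_quat(s["tool_rot"],scalar_first=True).as_matrix();print("tool y ang",an(Rt[:,1]))
for yaw in(-.985,-.97):print("post pred from nuts",n.mean(0)[:2]-.068*np.array([np.cos(yaw),np.sin(yaw)]))
print("post in tool mm",1000*Rt.T@(post-s["tool_pos"]))
E
```

```text
post [ 0.579 -0.19   0.144]
base [[0.6246017747380365, -0.1351371946220206], [0.7204034828692405, -0.28089456164999393], [0.5115400165892858, -0.20902557890024767], [0.6086849109181931, -0.3556578616342664]] ctr [ 0.6163 -0.2452  0.02  ] top ang -0.9893284841835119 bot -0.9856791158064507 left -0.9919489314667872 0.17442241061223682 0.17589245814975626 0.13506463077702296
nuts [[ 0.6642 -0.2151  0.126 ]
 [ 0.5681 -0.2781  0.126 ]] [ 0.6162 -0.2466  0.126 ] -0.9902818047600035 0.11492006885100514
tool y ang -0.9853464981730549
post pred from nuts [ 0.5786 -0.19  ]
post pred from nuts [ 0.5778 -0.1905]
post in tool mm [-1.528   5.9699 86.8205]
```

move_arm(increments=[-1.5,6,0,0,0.5,0,0,20,0,0.5,0,0,20,0,0.5,0,0,20,0,0.5,0,0,20,0,0.5,0,0,20,0,0.5,0,0,15,0,0.5,0,0,8,0,0.5])

```text
time: 4.5
tool_pos: [0.578, -0.1899, 0.1055]
tool_rot: [-0.001, 0.957, 0.29, -0.002]
contact_force: [0.2, 0.5, -0.7]
gripper_width: 0.499
grasp_force: 0.0
```

move_arm(increments=[0,0,0,0,0.3,0,0,0,0,0,0,0,0,0,0,0,0,0,0,0,0,0,0,0,0])

```text
time: 4.92
tool_pos: [0.5798, -0.1909, 0.1087]
tool_rot: [0.001, 0.957, 0.289, 0.0]
contact_force: [2.8, -5.1, -6.0]
gripper_width: 0.199
grasp_force: 58.7
```

```bash
cat > look.py <<'E'
import sys,pickle
from plant import manip
from h import *
np.set_printoptions(precision=4,suppress=True)
s=manip.state();print("t",s["time"],"pos",s["tool_pos"],"F",s["contact_force"],"M",s["ft_torque"],"w",s["gripper_width"],"gf",s["grasp_force"])
F=s["contact_force"];u=np.array([np.cos(-.988),np.sin(-.988),0]);v=np.array([-u[1],u[0],0]);d=s["tool_pos"]-np.array([.579,-.190,0]);print("along -x mm",-1000*d@u,"side mm",1000*d@v,"F -x",-F@u,"F side",F@v)
ref=pickle.load(open("f0.pkl","rb"))["scene"]["image"];im=manip.grab_frame("scene")["image"]
# clamp drift: corner patch of base & nut (scene image)
for n,(x,y) in dict(right=(382,214),bot=(371,248),left=(316,231)).items():
    t=ref[y-9:y+10,x-9:x+10];w=im[y-15:y+16,x-15:x+16];r=cv2.matchTemplate(w,t,cv2.TM_SQDIFF_NORMED);m=cv2.minMaxLoc(r);i,j=m[2];
    px=lambda a,b,c:(a-c)/(2*(a-2*b+c)) if a-2*b+c else 0
    dx=px(r[j,i-1],r[j,i],r[j,i+1]) if 0<i<12 else 0;dy=px(r[j-1,i],r[j,i],r[j+1,i]) if 0<j<12 else 0
    print(n,"shift px",round(i-6+dx,2),round(j-6+dy,2),round(m[0],4))
if len(sys.argv)>1:
    cv2.imwrite(f"pics/{sys.argv[1]}.png",im)
E
python3 look.py
```

```text
t 4.9167 pos [ 0.5798 -0.1909  0.1087] F [ 2.7826 -5.1471 -5.9737] M [-0.4537 -0.3209  0.0637] w 0.19867010545452318 gf 58.66510212421417
along -x mm -1.1625955066221414 side mm 0.1747620969164626 F -x -5.828904202621987 F side -0.5095572296310231
right shift px -0.23 0.13 0.0026
bot shift px 0.97 -2.25 0.0812
left shift px 0.15 -0.08 0.0024
```

move_arm(increments=[4,0,0,0,0,4,0,0,0,0,-4,0,0,0,0,-4,0,0,0,0,-4,0,0,0,0,-4,0,0,0,0])

```text
time: 5.47
tool_pos: [0.5748, -0.1921, 0.109]
tool_rot: [-0.001, 0.957, 0.29, 0.004]
contact_force: [10.9, 9.2, -3.4]
gripper_width: 0.194
grasp_force: 59.8
```

```bash
python3 look.py
```

```text
t 5.4667 pos [ 0.5748 -0.1921  0.109 ] F [10.9159  9.1673 -3.4152] M [ 1.4185 -1.5807  0.4179] w 0.19424678288020025 gf 59.82179045677185
along -x mm 0.5721338669854987 side mm -4.626267185616926 F -x 1.646364809069829 F side 14.159302421413054
right shift px -1.42 0.22 0.0038
bot shift px 0.68 -2.39 0.0752
left shift px -0.6 1.62 0.0057
```

move_arm(increments=[2,-0.5,0,0,0,2,-0.5,0,0,0,2,-0.5,0,0,0,2,0,0,0,0,2,0,0,0,0,2,0,0,0,0])

```text
time: 6.02
tool_pos: [0.5788, -0.189, 0.1088]
tool_rot: [0.001, 0.958, 0.288, -0.005]
contact_force: [-14.4, -9.1, 2.8]
gripper_width: 0.195
grasp_force: 60.6
```

```bash
python3 look.py s2; python3 - <<'E'
import cv2,numpy as np
a=cv2.imread("pics/scene0.png")[160:260,290:400];b=cv2.imread("pics/s2.png")[160:260,290:400]
cv2.imwrite("pics/cmp.png",cv2.resize(np.hstack([a,b]),None,fx=3.6,fy=3.6,interpolation=2))
E
```

```text
t 6.0167 pos [ 0.5788 -0.189   0.1088] F [-14.4059  -9.1044   2.7817] M [-1.5754  2.2755 -0.5863] w 0.19520021675259394 gf 60.566736459732056
along -x mm 0.9292212978195069 side mm 0.3354819558614068 F -x 0.3268868936685845 F side -17.038575954961104
right shift px -1.47 0.29 0.0042
bot shift px 0.73 -2.33 0.0915
left shift px -0.57 1.57 0.0059
```

View pics/cmp.png

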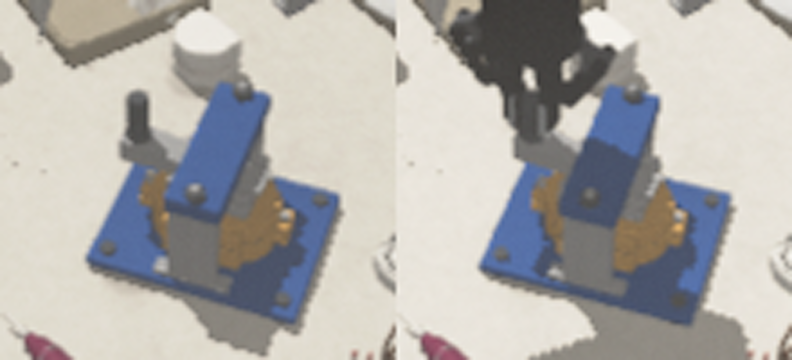

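The clamp seems to have yawed slightly, about 1 px. The friction torque of the post in the grip adds to the side force, so from here I'll turn the gripper with each swing.

move_arm(increments=[0,0,0,0.03,0,0,0,0,0.03,0,0,0,0,0.03,0,0,0,0,0,0])

```text
time: 6.4
tool_pos: [0.5811, -0.1874, 0.1088]
tool_rot: [0.0, 0.969, 0.246, -0.001]
contact_force: [-3.9, -3.3, -0.7]
gripper_width: 0.195
grasp_force: 60.1
```

```bash
python3 look.py
```

```text
t 6.4 pos [ 0.5811 -0.1874  0.1088] F [-3.9485 -3.3382 -0.6987] M [-0.591   0.5971  0.3161] w 0.19519567200258933 gf 60.10999917984009
along -x mm 1.0445942062753233 side mm 3.1665253817153705 F -x -0.6140806314376204 F side -5.133919327027283
right shift px -1.46 0.28 0.0041
bot shift px 0.29 -1.06 0.0942
left shift px -0.58 1.57 0.0058
```

move_arm(increments=[-2,-0.4,0,-0.03,0,-2,-0.4,0,-0.03,0,-2,-0.4,0,-0.03,0,-2,-0.4,0,-0.03,0,-2,0,0,-0.03,0,-1,0,0,-0.03,0])

```text
time: 6.95
tool_pos: [0.5729, -0.1918, 0.109]
tool_rot: [0.001, 0.943, 0.332, 0.002]
contact_force: [0.3, -3.7, -3.1]
gripper_width: 0.193
grasp_force: 59.9
```

```bash
python3 look.py
```

```text
t 6.95 pos [ 0.5729 -0.1918  0.109 ] F [ 0.2914 -3.6941 -3.0657] M [-0.5704 -0.0689 -0.6731] w 0.19287270330018688 gf 59.890955686569214
along -x mm 1.8669999023313066 side mm -6.0944407450581535 F -x -3.2446889216607655 F side -1.7898112498549514
right shift px -1.46 0.29 0.0042
bot shift px 0.67 -2.49 0.0756
left shift px -0.57 1.57 0.006
```

move_arm(increments=[3,-0.4,0,0.045,0,3,-0.4,0,0.045,0,3,-0.4,0,0.045,0,3,-0.2,0,0.045,0,-3,-0.4,0,-0.045,0,-3,-0.4,0,-0.045,0,-3,-0.4,0,-0.045,0,-3,-0.2,0,-0.045,0])

```text
time: 7.67
tool_pos: [0.5713, -0.1896, 0.1094]
tool_rot: [0.002, 0.943, 0.332, 0.002]
contact_force: [2.5, -4.6, -3.4]
gripper_width: 0.197
grasp_force: 60.0
```

```bash
python3 look.py
```

```text
t 7.6667 pos [ 0.5713 -0.1896  0.1094] F [ 2.5444 -4.5532 -3.4278] M [-0.6762 -0.3154 -0.5572] w 0.1965105206947264 gf 60.005709528923035
along -x mm 4.614486907648762 side mm -6.217526748339677 F -x -5.2019303866836095 F side -0.3814758111984986
right shift px -1.46 0.29 0.0042
bot shift px 1.06 -2.55 0.0749
left shift px -0.57 1.57 0.0059
```

move_arm(increments=[3,-0.4,0,0.045,0,3,-0.4,0,0.045,0,3,-0.4,0,0.045,0,3,-0.2,0,0.045,0,-3,-0.4,0,-0.045,0,-3,-0.4,0,-0.045,0,-3,-0.4,0,-0.045,0,-3,-0.2,0,-0.045,0])

```text
time: 8.38
tool_pos: [0.5695, -0.187, 0.1098]
tool_rot: [0.002, 0.943, 0.332, 0.002]
contact_force: [2.6, -5.2, -1.8]
gripper_width: 0.202
grasp_force: 60.2
```

```bash
python3 look.py
```

```text
t 8.3833 pos [ 0.5695 -0.187   0.1098] F [ 2.5857 -5.2092 -1.7501] M [-0.7436 -0.1234 -0.4781] w 0.2019107697253446 gf 60.1651257276535
along -x mm 7.715110724155231 side mm -6.288692997372597 F -x -5.772371142177597 F side -0.7081119578566057
right shift px -1.46 0.29 0.0042
bot shift px 0.76 -2.49 0.0734
left shift px -0.59 1.57 0.0058
```

move_arm(increments=[3,-0.4,0,0.045,0,3,-0.4,0,0.045,0,3,-0.4,0,0.045,0,3,-0.2,0,0.045,0,-3,-0.4,0,-0.045,0,-3,-0.4,0,-0.045,0,-3,-0.4,0,-0.045,0,-3,-0.2,0,-0.045,0])

```text
time: 9.1
tool_pos: [0.5676, -0.1843, 0.1101]
tool_rot: [0.002, 0.943, 0.332, 0.001]
contact_force: [-0.4, -4.6, -0.2]
gripper_width: 0.2
grasp_force: 60.4
```

```bash
python3 look.py
```

```text
t 9.1 pos [ 0.5676 -0.1843  0.1101] F [-0.3993 -4.5886 -0.2141] M [-0.8005  0.0465 -0.4608] w 0.20003254575204463 gf 60.35914421081543
along -x mm 11.003112431335595 side mm -6.39629663302144 F -x -3.611397063200884 F side -2.8588078651887274
right shift px -1.46 0.29 0.0041
bot shift px 1.24 -2.53 0.0705
left shift px -0.61 1.56 0.0058
```

move_arm(increments=[3,-0.4,0,0.045,0,3,-0.4,0,0.045,0,3,-0.4,0,0.045,0,3,-0.2,0,0.045,0,-3,-0.4,0,-0.045,0,-3,-0.4,0,-0.045,0,-3,-0.4,0,-0.045,0,-3,-0.2,0,-0.045,0])

```text
time: 9.82
tool_pos: [0.5659, -0.1813, 0.1105]
tool_rot: [0.002, 0.943, 0.332, 0.002]
contact_force: [-0.3, -3.8, 1.7]
gripper_width: 0.197
grasp_force: 60.5
```

```bash
python3 look.py
```

```text
t 9.8167 pos [ 0.5659 -0.1813  0.1105] F [-0.2958 -3.7978  1.7029] M [-0.6799  0.0505 -0.3977] w 0.19676594780203926 gf 60.49217462539673
along -x mm 14.441854084403904 side mm -6.185234603210481 F -x -3.008121016191301 F side -2.3371279739912625
right shift px -1.45 0.28 0.004
bot shift px 0.97 -2.29 0.067
left shift px -0.68 1.58 0.0059
```

move_arm(increments=[3,-0.4,0,0.045,0,3,-0.4,0,0.045,0,3,-0.4,0,0.045,0,3,-0.2,0,0.045,0,-3,-0.4,0,-0.045,0,-3,-0.4,0,-0.045,0])

```text
time: 10.37
tool_pos: [0.5696, -0.1747, 0.1104]
tool_rot: [0.001, 0.957, 0.29, 0.002]
contact_force: [1.5, -2.5, 1.9]
gripper_width: 0.197
grasp_force: 60.6
```

```bash
python3 look.py
```

```text
t 10.3667 pos [ 0.5696 -0.1747  0.1104] F [ 1.5253 -2.5272  1.9328] M [-0.4177 -0.2736  0.0483] w 0.19733168396744194 gf 60.580628514289856
along -x mm 17.927961386846583 side mm 0.5802630408813396 F -x -2.9494999703354234 F side -0.11733868936896052
right shift px -1.45 0.28 0.0038
bot shift px 1.26 -2.03 0.0739
left shift px -0.65 1.58 0.0061
```

move_arm(increments=[0,-4,0,0,0,0,-4,0,0,0,0,-4,0,0,0,0,-4,0,0,0])

```text
time: 10.75
tool_pos: [0.5601, -0.1615, 0.1099]
tool_rot: [0.002, 0.957, 0.289, 0.001]
contact_force: [2.4, -4.5, 5.2]
gripper_width: 0.197
grasp_force: 61.1
```

```bash
python3 look.py
```

```text
t 10.75 pos [ 0.5601 -0.1615  0.1099] F [ 2.394  -4.4673  5.234 ] M [-1.2687 -0.7334  0.0429] w 0.19660476279901615 gf 61.11752808094025
along -x mm 34.176999372122616 side mm -0.09017840196289839 F -x -5.047401479574362 F side -0.45978440636011775
right shift px -1.44 0.27 0.0036
bot shift px 0.22 -0.12 0.038
left shift px -0.68 1.61 0.0099
```

move_arm(increments=[0,-4,-0.5,0,0,0,-4,0,0,0,0,-4,0,0,0,0,-4,0,0,0])

```text
time: 11.13
tool_pos: [0.5506, -0.1479, 0.1096]
tool_rot: [0.001, 0.957, 0.289, 0.001]
contact_force: [2.5, -4.2, 4.7]
gripper_width: 0.198
grasp_force: 61.3
```

```bash
python3 look.py
```

```text
t 11.1333 pos [ 0.5506 -0.1479  0.1096] F [ 2.547  -4.159   4.7323] M [-1.3782 -0.8821 -0.0094] w 0.19759259218729008 gf 61.26686453819275
along -x mm 50.773293612177305 side mm -0.5676098332929769 F -x -4.87425115704881 F side -0.16243490899871382
right shift px -1.42 0.27 0.0034
bot shift px 0.02 0.01 0.0191
left shift px -0.95 1.54 0.0133
```

move_arm(increments=[0,-4,0,0,0,0,-4,0,0,0,0,-4,0,0,0,0,-4,0,0,0,0,-4,0,0,0,0,-4,0,0,0,0,-4,0,0,0])

```text
time: 11.77
tool_pos: [0.5326, -0.1226, 0.1074]
tool_rot: [-0.003, 0.957, 0.289, -0.002]
contact_force: [-0.0, 1.6, -3.8]
gripper_width: 0.198
grasp_force: 59.9
```

```bash
python3 look.py
```

```text
t 11.7667 pos [ 0.5326 -0.1226  0.1074] F [-0.0212  1.6031 -3.7633] M [ 0.1936  0.0585 -0.0326] w 0.1979188060996704 gf 59.937570691108704
along -x mm 81.80866408300666 side mm -1.61911756371439 F -x 1.350148869487642 F side 0.864607954446137
right shift px -1.4 0.25 0.0031
bot shift px -0.26 0.1 0.0031
left shift px -6 -0.81 0.0409
```

move_arm(increments=[0,-10,-5,0,0,0,-10,-15,0,0,0,-10,-20,0,0,0,0,-20,0,0,0,0,-20,0,0,0,0,-20,0,0,0,0,-20,0,0,0,0,0,0,0])

```text
time: 12.48
tool_pos: [0.5183, -0.0985, 0.2316]
tool_rot: [0.0, 0.957, 0.289, 0.001]
contact_force: [1.5, -0.1, -2.9]
gripper_width: 0.202
grasp_force: 60.2
```

```bash
python3 look.py s3; python3 - <<'E'
import pickle
from plant import manip
from h import *
np.set_printoptions(precision=4,suppress=True)
d=pickle.load(open("f0.pkl","rb"))
im={n:manip.grab_frame(n)["image"] for n in("scene","side")}
for n in im: cv2.imwrite(f"pics/{n}4.png",im[n])
# base corner shift in mm: refined contour corner of blue mask, both times
for n in im:
    c=cam(d[n]);out=[]
    for I in(d[n]["image"],im[n]):
        b=cv2.inRange(cv2.cvtColor(I,cv2.COLOR_BGR2HSV),(105,140,40),(125,255,255));b[:160]=0;b[300:]=0;b[:,:298]=0;b[:,392:]=0
        k=max(cv2.findContours(b,0,1)[0],key=cv2.contourArea)
        h=cv2.convexHull(k)[:,0];e=[h[h[:,0].argmin()],h[h[:,1].argmax()],h[h[:,0].argmax()]]
        p=plane(c,e,.02);out.append(p);print(n,np.array(e).tolist(),p[:,:2].tolist())
    print("shift mm",1000*(out[1]-out[0])[:,:2])
E
```

```text
t 12.4833 pos [ 0.5183 -0.0985  0.2316] F [ 1.4972 -0.1219 -2.9481] M [ 0.0472 -0.0368  0.0148] w 0.20158714670366706 gf 60.18483281135559
along -x mm 109.78509359582884 side mm -0.38108323986303816 F -x -0.9258403040736132 F side 1.1829719720349332
right shift px -1.33 0.21 0.002
bot shift px -0.19 0.18 0.0024
left shift px -1.85 1.8 0.0342Traceback (most recent call last):
  File "<stdin>", line 13, in <module>
ValueError: max() iterable argument is empty
```

View pics/s3.png

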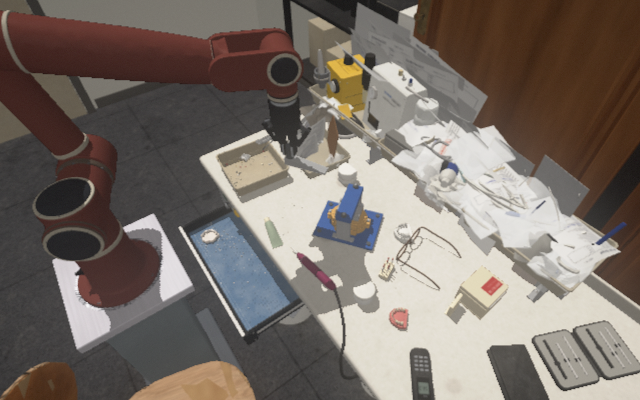

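The scene shows the wedge held clear above the bench. The clamp still stands at (350,220), about 1 px from where it was, and the tray at (252,168) and the jar are undisturbed. Now I'll carry the wedge over the tray.

move_arm(increments=[10.5,-29,0,0,0,10.5,-29,0,0,0,10.5,-29,0,0,0,10.5,-29,0,0,0,10.5,-29,0,0,0,10.5,-29,0,0,0,10.5,-29,0,0,0,10.5,-30,0,0,0])

```text
time: 13.3
tool_pos: [0.4565, 0.1424, 0.2256]
tool_rot: [-0.001, 0.957, 0.289, -0.003]
contact_force: [0.5, -0.6, -3.5]
gripper_width: 0.192
grasp_force: 60.1
```

move_arm(increments=[0,0,0,-0.112,0,0,0,0,-0.112,0,0,0,0,-0.112,0,0,0,0,-0.112,0,0,0,0,-0.112,0,0,0,0,-0.112,0,0,0,0,-0.112,0,0,0,0,-0.112,0])

```text
time: 13.97
tool_pos: [0.4569, 0.141, 0.2254]
tool_rot: [-0.002, 0.736, 0.677, -0.003]
contact_force: [0.2, -0.1, -4.4]
gripper_width: 0.195
grasp_force: 60.4
```

```bash
python3 - <<'E'
from plant import manip
import cv2,pickle
s=manip.state();print(s["time"],s["joint_pos"],s["tool_pos"],s["tool_rot"],s["gripper_width"],s["contact_force"])
f=manip.grab_frame("wrist");cv2.imwrite("pics/w2.png",f["image"])
pickle.dump((s,f),open("f2.pkl","wb"))
E
```

```text
13.9667 [ 1.43310095e-01 -3.02594792e-01  1.94672273e+00  4.37474895e-04
  1.50385691e+00  2.25763821e-01] [0.45693895 0.14102777 0.2254052 ] [-0.0019869   0.73565609  0.67734766 -0.00251293] 0.1953378777664124 [ 0.20599372 -0.06016676 -4.35767785]
```

View pics/w2.png

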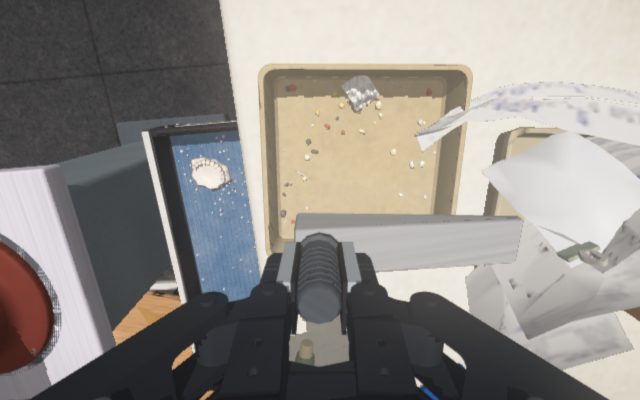

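The wrist view shows the wedge level in the grip. The tray's rim corners are at (261,67) and (471,67), with the left rim running to about (268,250). There is a foil scrap at (360,92), and a paper strip overhangs the right rim at (425,143). The wedge needs to stay clear of both.

```bash
python3 - <<'E'
import pickle
from h import *
np.set_printoptions(precision=4,suppress=True)
s,f=pickle.load(open("f2.pkl","rb"));c=cam(f,(s["tool_pos"],s["tool_rot"]))
o=plane(c,[(261,67),(471,67),(268,250),(457,205)],.044);print("rim",o[:,:2].tolist(),np.linalg.norm(o[1]-o[0]))
e=o[1]-o[0];print("ang",np.arctan2(e[1],e[0]))
i=plane(c,[(278,98),(446,98),(278,220),(435,212)],.002);print("floor",i[:,:2].tolist())
u=e/np.linalg.norm(e);v=np.array([u[1],-u[0],0]);ctr=o[0]+.097*u+.098*v;print("centre",ctr)
print("paper tip",plane(c,(420,147),.05),plane(c,(420,147),.1)); print("foil",plane(c,(360,95),.005))
p=np.array([.0,0,0]);Rt=R.from_quat(s["tool_rot"],scalar_first=True).as_matrix();print("tool y ang",np.arctan2(Rt[1,1],Rt[0,1]))
uz=Rt[:,1]
print("wedge thin end world",s["tool_pos"]+Rt@[0,.108,0])
for off in(-40,-36):print("post target",off,ctr+off/1000*u,"tool mm",1000*Rt.T@(ctr+off/1000*u-s["tool_pos"]))
# post tilt check: post top px vs expected
print(proj(c,s["tool_pos"]+[0,0,.0355]))
E
```

```text
rim [[0.41132054987025485, 0.2412817000836597], [0.597337678278067, 0.22574500662832925], [0.394926525311302, 0.0627880054173815], [0.5895483134148324, 0.09676467650973408]] 0.18666483574742568
ang -0.08332950661349016
floor [[0.4181967272471248, 0.21335176894254673], [0.5906276329903164, 0.1990380519892494], [0.4023676045595384, 0.07960869155930833], [0.5814380445346464, 0.07489980840077784]]
centre [0.4998 0.1355 0.044 ]
paper tip [[0.5509 0.1591 0.05  ]] [[0.537 0.168 0.1  ]]
foil [[0.5023 0.2094 0.005 ]]
tool y ang -0.08248756552217444
wedge thin end world [0.5646 0.1321 0.2247]
post target -40 [0.46   0.1389 0.044 ] tool mm [ -1.7112   4.3416 181.3832]
post target -36 [0.464  0.1385 0.044 ] tool mm [ -1.7146   8.3416 181.3579]
[[321.5953 307.0168]]
```

move_arm(increments=[-26,5,0,0,0,0,0,25,0,0,0,0,25,0,0,0,0,25,0,0,0,0,25,0,0,0,0,25,0,0,0,0,25,0,0,0,0,20,0,0])

```text
time: 14.68
tool_pos: [0.4583, 0.1146, 0.0544]
tool_rot: [-0.002, 0.738, 0.674, -0.003]
contact_force: [-0.5, 0.1, -3.5]
gripper_width: 0.2
grasp_force: 60.3
```

move_arm(increments=[0,0,10,0,0,0,0,3,0,0,0,0,0,0,0])

```text
time: 14.93
tool_pos: [0.4602, 0.1147, 0.0443]
tool_rot: [-0.001, 0.738, 0.675, -0.001]
contact_force: [-0.3, -0.1, -3.6]
gripper_width: 0.197
grasp_force: 60.3
```

move_arm(increments=[0,0,6,0,0,0,0,3,0,0,0,0,1,0,0,0,0,0,0,0])

```text
time: 15.27
tool_pos: [0.4619, 0.1148, 0.0362]
tool_rot: [0.0, 0.738, 0.675, 0.0]
contact_force: [-0.2, 0.7, -3.9]
gripper_width: 0.197
grasp_force: 60.3
```

move_arm(increments=[0,0,1,0,0,0,0,0,0,0])

```text
time: 15.43
tool_pos: [0.4619, 0.1148, 0.0352]
tool_rot: [0.0, 0.738, 0.675, 0.0]
contact_force: [1.0, -0.2, -3.3]
gripper_width: 0.199
grasp_force: 60.3
```

move_arm(increments=[0,0,1,0,0,0,0,0.5,0,0,0,0,0,0,0])

```text
time: 15.68
tool_pos: [0.4617, 0.1148, 0.0335]
tool_rot: [0.0, 0.738, 0.675, 0.0]
contact_force: [0.6, 0.5, -3.5]
gripper_width: 0.193
grasp_force: 60.5
```

move_arm(increments=[0,0,0.5,0,0,0,0,0.5,0,0,0,0,0,0,0])

```text
time: 15.93
tool_pos: [0.4617, 0.1148, 0.0332]
tool_rot: [-0.0, 0.737, 0.675, -0.0]
contact_force: [-5.5, 0.7, 4.6]
gripper_width: 0.2
grasp_force: 61.5
```

move_arm(increments=[0,0,0,0,0.25,0,0,0,0,0.35,0,0,0,0,0.4,0,0,0,0,0.4])

```text
time: 16.27
tool_pos: [0.4621, 0.1147, 0.0326]
tool_rot: [0.0, 0.738, 0.675, 0.0]
contact_force: [-0.0, -0.4, 0.4]
gripper_width: 0.401
grasp_force: 0.0
```

move_arm(increments=[0,0,-10,0,0.4,0,0,-20,0,0.4,0,0,-30,0,0.4,0,0,-30,0,0.4,0,0,-30,0,0.4,0,0,-30,0,0.4,0,0,-30,0,0.4,0,0,0,0,0.4])

```text
time: 16.93
tool_pos: [0.4652, 0.1151, 0.221]
tool_rot: [0.004, 0.737, 0.675, 0.005]
contact_force: [0.0, -0.4, 1.1]
gripper_width: 0.401
grasp_force: 0.0
```

```bash
python3 look.py; python3 - <<'E'
from plant import manip
import cv2,numpy as np
f=manip.grab_frame("wrist")["image"];s=manip.grab_frame("scene")["image"]
z=cv2.resize(s[130:260,200:400],(615,400),interpolation=2)
cv2.imwrite("pics/end.png",cv2.resize(np.vstack([f[:,:615],z]),(461,600)))
E
```

```text
t 16.9333 pos [0.4652 0.1151 0.221 ] F [ 0.0128 -0.3618  1.1287] M [ 0.0036 -0.0182 -0.0306] w 0.40091602418680883 gf 0.0
along -x mm 317.34739535641046 side mm 72.9301990407193 F -x -0.30911507525402054 F side -0.18848203678576964
right shift px -1.23 0.15 0.0012
bot shift px -0.13 0.22 0.0019
left shift px -0.48 1.15 0.0762
```

View pics/end.png

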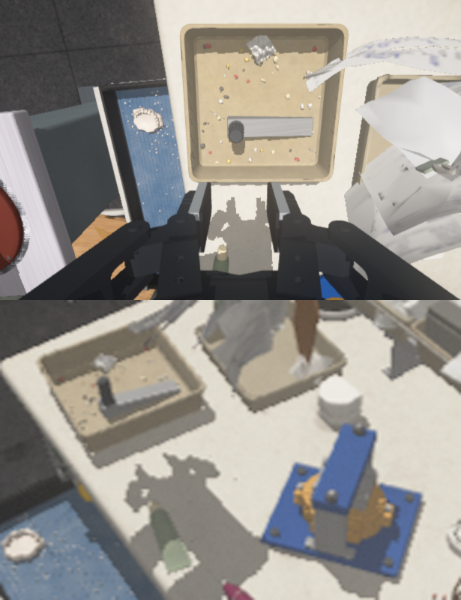

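The wedge lies flat in the tray, post up at (237,130) in the top panel, and nothing is touching it. The clamp, tube and jar stand in place.

```bash
python3 -c "
from plant import manip
print(manip.job_done())"
```

```text
the job is handed in; nothing more can be done
None
```

The wedge was worked loose with side swings and set down flat in the empty beige tray, post up and released, and the job was handed in at about 17 s; the clamp shifted an estimated 2–3 mm on the first swing, and I left it there.

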